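# Load a ball bearing under the sprung keeper flap of the greasing fixture

### The job

Load the large ball bearing into the greasing fixture for repacking: slide it along the bench into the fixture's open mouth, then press the thumb tab down with one fingertip to hold the sprung keeper flap open while your other fingertip pushes the bearing under it, fully home against the back stop. Keep the flap held open until the bearing is home, then let the tab go so that the flap springs down onto the bearing and keeps it there. Only ever push the bearing along the bench, never lift or tip it, and leave the other things on the bench where they are.

Things in the scene. Friction and masses are not known exactly. Their poses are not given: they have to be found in the camera images.
- fixture: Greasing fixture, fixed: U of dark steel bar, 10 mm thick, 14 mm high, on the bench (which is its floor). Origin: at bench level under the seated bearing's centre; x from the mouth to the back stop (the push direction), y left, z up. Inner faces of the rails at y = -38 and +38 mm, of the back stop at x = +36 mm. Feet with screws reach y = -71 mm (near x = -55) and x = +71 mm
- mouth (a point): Middle of the fixture's mouth on the bench, at fixture x = -102 mm, where the straight 76 mm wide channel begins. In front of it, from x = -102 to about -136 mm, both rails flare outward to about y = -52 and +52 mm
- hinge (a point): Point on the flap's hinge line, at fixture x = 15 mm. The line runs along the fixture's x above the left rail, at fixture y = +46, z = 27 mm, on brackets up to 34 mm high from x = -105 to +47 mm
- keeper_flap (a joint): Angle of the sprung steel keeper flap, rad. 0: shut, foot 4 mm above the bench, blocking the channel (the bearing cannot force it); 0.30: lying on the bearing; above 0.42 the bearing passes freely; 0.62: fully open, stop. It reaches from the hinge to fixture y = -5 mm and covers x = -4 to +34 mm, the far half of a seated bearing. Opened by the thumb tab; springs shut
- thumb_tab (a point): Middle of the top of the flap's thumb tab, a ribbed strip 33 mm wide, 72 mm long (fixture x = -94 to -22 mm) left of the hinge. Shut: slopes up outward, middle at fixture y = 79, z = 28 mm. Fully pressed: level, y = 57 to 90, top 9 mm above the bench. A tip at y = 65 to 85 pressed to 12 mm above the bench opens the flap enough and may slide along the strip. Takes 3 to 12 N
- flap_foot (a point): Lower edge of the flap's folded-down foot, middle of its length: 4 mm above the bench with the flap shut, 18 mm when lying on the bearing, about 34 mm fully open
- seat (a point): Where the bearing's centre (half-way up, 9 mm above the bench) lies when it is home against the back stop
- bearing_centre (a point): Centre, half-way up, of the large steel ball bearing to be loaded: outer diameter 72 mm, 18 mm high, 0.2 to 0.4 kg, bore about 28 mm, smooth oily steel (friction about 0.25), lying flat on the bench in front of the fixture's mouth
- hex_bolt: Bystander: dark hex bolt, 22 x 69 x 26 mm, lying right of the fixture; origin at its underside centre, long along its y
- release_bearing: Bystander: clutch release bearing on its sleeve with two ears, 66 x 102 x 42 mm; origin at its underside centre
- nut: Bystander: steel hex nut 24 x 28 x 12 mm; origin at its underside centre
- brush: Bystander: flat brush with red handle, 34 x 168 x 12 mm, lying left of the fixture's mouth; origin at its underside centre, long along its y
- grease_tin: Bystander: red grease tin, diameter 69 mm, 61 mm high; origin at its underside centre
- screwdriver_short: Bystander: short screwdriver with a yellow handle, 27 x 181 x 30 mm, lying right of the work; origin at its underside centre, long along its y
- bearing: The same large bearing; origin at its underside centre
Mind the look-alikes: they are no part of the job. Leave any black look-alike of the bearing alone.

How it is judged (in metres and radians):
On the way, in this order (a step that is already met when the one before it is completed fails the run):
1. the flap is held open while the bearing is still outside it (value of joint keeper_flap above 0.4 rad and x of bearing_centre in the frame of fixture below -0.03 m), for 0.1 s.
2. the bearing is home against the back stop with the flap still held open (value of joint keeper_flap above 0.38 rad and x of bearing_centre in the frame of fixture between -0.004 and 0.004 m and y of bearing_centre in the frame of fixture between -0.005 and 0.005 m), for 0.1 s.
At the end, for the whole second after the job is handed in: The bearing lies flat within 4 mm of its home position against the back stop (5 mm across), at rest, and the flap, let go, lies on it (joint 0.23 to 0.36) (x of bearing_centre in the frame of fixture between -0.004 and 0.004 m and y of bearing_centre in the frame of fixture between -0.005 and 0.005 m and height (world z) of bearing_centre below 0.012 m and value of joint keeper_flap between 0.23 and 0.36 rad and linear speed of bearing below 0.01 m/s); the robot touches nothing.
It fails at once if the flap is let down on the bearing before it is home (x of bearing_centre in the frame of fixture between -0.034 and -0.006 m and value of joint keeper_flap below 0.34 rad).
It fails at once if the bearing is lifted or tipped off the bench (height (world z) of bearing_centre above 0.013 m or angle between bearing_centre's own z axis and vertical above 0.12 rad).
It fails at once if a bystander is disturbed (moved more than 12 mm) (distance of any of hex_bolt, release_bearing, nut, brush, grease_tin, screwdriver_short from where it was at the start of the episode above 0.012 m).
It also fails if it takes over 51 s, if anything falls off the work surface, if the arm or the gripper's body presses on something with over 40 N, if the wrist force passes 120 N, or if a joint passes its speed limit or range.

### The arm

A 6-joint arm with a two-finger parallel gripper is mounted at the origin on a cart in front of the work surface, level with it; the furniture and walls round the work are solid. World frame = base frame: x ahead of the robot, y to its left, z up, the work surface at z = 0. Lengths are in mm, angles in rad, forces in N, time in s.
With the tool pointing down it reaches from about 325 to 750 mm from the base axis. Payload 7.6 kg.
Tool frame: the origin (TCP) lies midway between the tips of the shut fingers; the grasp point (between the pads) lies 19 mm behind it; z points along the fingers, y is the line along which they close (so a half turn about z gives the same grasp; the last joint's range is limited). The gripper opens to 85 mm and grips with 20 to 120 N. Pads are 22 mm wide; open, the fingers measure 114 mm over their backs; the gripper's body (76 mm by 85 mm) begins 54 mm behind the grasp point. The pads swing forward as they close: fully open they stand 13 mm farther back than shut.
Start: joints at [-1.354, 0.052, 1.401, -0, 1.689, -0.07], TCP at [148.539, -503.569, 231.323] pointing down, gripper open.
Joint ranges: [-2.9, 2.9], [-0.91, 2.17], [0.12, 2.37], [-1.06, 4.2], [0.26, 2.73], [-2.93, 2.93]. Speed limits (rad/s): [2.57, 2.57, 3.01, 3.14, 3.14, 3.14].

### API

Orientations are given as [roll, pitch, yaw] about the fixed x, y, z axes, in that order (R = Rz(yaw) Ry(pitch) Rx(roll)).
In Python, from cell import bot gives the robot as it stands. Calls block until the motion is done:
- bot.reach(position, orientation): joint-space move of the TCP to a pose.
- bot.move_l(position, ori=None, speed=150, guard=None): straight line of the TCP; ori=None keeps the orientation; speed is the mean speed in mm/s. With guard (N) it stops when the force on the tool has changed by that much, and returns True; else False.
- bot.movej(angles): joint-space move.
- bot.let_go() and bot.grasp(): open the fingers fully, or close them until they stop; the grip force is fixed at half the most.
- bot.dwell(seconds).
- bot.solve_ik(position, orientation): joint angles nearest the present ones, or None.
- bot.get_image(name): name is "scene" or "top" or "wrist"; returns a dict with "frame" (384x512x3 uint8, red, green, blue), "K" (3x3 intrinsics, pixels), "D" ([k1, k2, p1, p2, k3] as OpenCV has them; the pictures are not rectified), "position" and "rotation" of the camera in the world. Camera axes: x right, y up, looking along -z (the intrinsics and any distortion apply to the point x, -y, -z); pixel columns grow to the right and rows downward; lengths in mm; the calibration is good to about 2 mm. A picture is of the moment at which its call begins. There is no depth.
A pose or a line that the arm cannot do raises bot.MotionError and nothing moves.
- bot.hand_in(): hands the job in; it is judged then, once.
Trained networks look in the newest picture that a camera, given by its name, has taken for a name from the list of things; names that differ only in an ending like _2 or _b are one class to them, and where a whole thing is asked for, a point or a joint stands for the part that bears it (a point fixed in the world has none). Each returns a list of dicts, best first, with "conf" (0 to 1); they miss things now and then, are a little off and sometimes report something else, mostly with a low value. They report only what shows in the picture. A call takes as long as a camera call. They do not tell look-alikes from the thing itself.
- bot.outline_of(camera, thing): "region" (384x512 bool, what is visible of it) and "position" ([row, column] in pixels, amid what is visible of it).
Readings, each from a call of its own:
- bot.read_time_s(): time.
- bot.read_q(): joint angles.
- bot.read_joint_vel(): joint speeds.
- bot.read_effort(): joint torques, N m.
- bot.read_tool_pos(): TCP position.
- bot.read_tool_rot(): TCP orientation.
- bot.read_force(): force on the tool from outside, world axes, zero at the start.
- bot.read_wrist_torque(): the same for the moment, N m.
- bot.read_gripper_width(): finger opening in mm.
- bot.read_grasp_force(): force on a finger pad.
Only numpy, scipy, OpenCV 4.12 (cv2) and the standard library are available. Lean on these libraries where they do the work, as an engineer would, in place of code of your own. Each camera call takes 0.05 s, during which the arm holds its last target. There are 200 camera calls.

## Working session

There is one attempt and no reset: what is moved stays moved. The work goes in short steps, each a Python script; the robot and the scene stay as the last script left them, time stands still between calls to the robot, and variables do not carry over. Pictures are saved under pics/ and viewed, at most 10 in all, crops included, and the job is handed in when it is done.

```bash
ls; mkdir -p pics
cat > h.py <<'E'
import numpy as np, cv2
from cell import bot
def ray(im,rc):
    p=cv2.undistortPoints(np.array([[[rc[1],rc[0]]]],float),np.array(im["K"],float),np.array(im["D"],float))[0,0]
    d=np.array(im["rotation"])@np.array([p[0],-p[1],-1.0]); return np.array(im["position"],float),d
def at_z(im,rc,z):
    o,d=ray(im,rc); return o+d*(z-o[2])/d[2]
def proj(im,P):
    R=np.array(im["rotation"]); c=(np.atleast_2d(P)-im["position"])@R; c=c*[1,-1,-1]
    return cv2.projectPoints(c.reshape(-1,1,3),np.zeros(3),np.zeros(3),np.array(im["K"],float),np.array(im["D"],float))[0][:,0]
def save(im,n): cv2.imwrite("pics/"+n,cv2.cvtColor(im["frame"],cv2.COLOR_RGB2BGR))
E
python3 - <<'E'
from h import *
print(bot.read_time_s())
for c in["top","scene"]:
    im=bot.get_image(c); save(im,c+"1.png"); print(c,im["position"],np.round(im["rotation"],3).tolist(),im["K"][0][0])
    for t in["fixture","thumb_tab","keeper_flap","bearing","hex_bolt","release_bearing","nut","brush","grease_tin","screwdriver_short"]:
        for r in bot.outline_of(c,t)[:3]:
            print(t,round(r["conf"],2),np.round(r["position"]),int(r["region"].sum()),np.round(at_z(im,r["position"],9)[:2]))
print(bot.read_time_s())
E
```

```text
pics
0.0
top [ 492.83242692  -49.36483663 1168.00678295] [0.113, -0.002, -1.567] 353.5406401238079Traceback (most recent call last):
  File "<stdin>", line 7, in <module>
  File "h.py", line 7, in at_z
    o,d=ray(im,rc); return o+d*(z-o[2])/d[2]
                                        ~^^^
IndexError: invalid index to scalar variable.
```

View pics/top1.png

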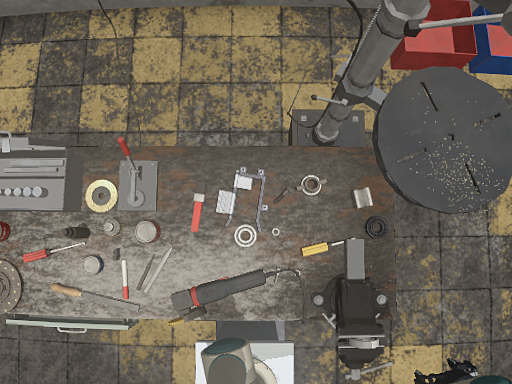

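The top view shows the fixture near (col 250, row 195) with its mouth toward the robot, the bearing at (245,236), the thumb tab at (227,202), the brush at (197,212) and the black look-alike at (376,227). The rotation comes as roll, pitch, yaw, so I'll fix that.

```bash
python3 - <<'E'
s=open('h.py').read()
s=s.replace('def ray','from scipy.spatial.transform import Rotation as Ro\ndef rot(im):\n    r=np.array(im["rotation"],float); return r if r.ndim==2 else Ro.from_euler("xyz",r).as_matrix()\ndef ray',1).replace('np.array(im["rotation"])@','rot(im)@').replace('R=np.array(im["rotation"])','R=rot(im)')
open('h.py','w').write(s)
E
python3 - <<'E'
from h import *
for c in["top","scene"]:
    im=bot.get_image(c); save(im,c+"2.png"); print(c,im["position"],np.round(im["rotation"],3).tolist(),im["K"][0][0])
    for t in["fixture","thumb_tab","keeper_flap","bearing","hex_bolt","release_bearing","nut","brush","grease_tin","screwdriver_short"]:
        for r in bot.outline_of(c,t)[:3]:
            print(t,round(r["conf"],2),np.round(r["position"]),int(r["region"].sum()),np.round(at_z(im,r["position"],9)[:2]))
    if c=="top": cv2.imwrite("pics/topcrop.png",cv2.resize(cv2.cvtColor(im["frame"][150:260,170:330],cv2.COLOR_RGB2BGR),None,fx=5,fy=5,interpolation=cv2.INTER_CUBIC))
E
```

```text
top [ 492.83242692  -49.36483663 1168.00678295] [0.113, -0.002, -1.567] 353.5406401238079
fixture 0.8 [195. 240.] 1022 [629.  17.]
thumb_tab 0.8 [196. 229.] 526 [624.  53.]
thumb_tab 0.43 [195. 283.] 107 [ 629. -124.]
keeper_flap 0.86 [195. 230.] 566 [628.  52.]
bearing 0.76 [239. 244.] 311 [484.   2.]
bearing 0.67 [226. 374.] 317 [ 527. -425.]
bearing 0.21 [185. 309.] 369 [ 662. -212.]
release_bearing 0.74 [188. 306.] 301 [ 654. -202.]
release_bearing 0.54 [203. 196.] 429 [602. 163.]
nut 0.16 [189. 237.] 1053 [648.  28.]
grease_tin 0.74 [231. 149.] 488 [508. 318.]
screwdriver_short 0.71 [245. 319.] 287 [ 464. -242.]
screwdriver_short 0.16 [195. 235.] 1000 [629.  33.]
scene [ 258.17324775 -835.86114183  943.83179745] [0.755, -0.015, -0.4] 437.3718590342271
fixture 0.58 [184. 258.] 1463 [625.  21.]
thumb_tab 0.92 [176. 255.] 603 [633.  58.]
keeper_flap 0.88 [177. 248.] 518 [610.  61.]
bearing 0.96 [319. 291.] 713 [ 527. -417.]
bearing 0.75 [203. 218.] 442 [489.  -6.]
bearing 0.15 [160. 232.] 360 [593. 150.]
hex_bolt 0.68 [220. 282.] 138 [ 635. -135.]
hex_bolt 0.53 [202. 223.] 433 [504.  -7.]
release_bearing 0.95 [240. 303.] 567 [ 657. -219.]
release_bearing 0.21 [228. 235.] 50 [ 503. -113.]
brush 0.76 [159. 235.] 397 [604. 154.]
grease_tin 0.62 [133. 192.] 472 [516. 332.]
grease_tin 0.42 [178. 253.] 509 [622.  51.]
screwdriver_short 0.93 [266. 232.] 354 [ 452. -226.]
screwdriver_short 0.33 [174. 255.] 581 [635.  68.]
```

View pics/scene2.png

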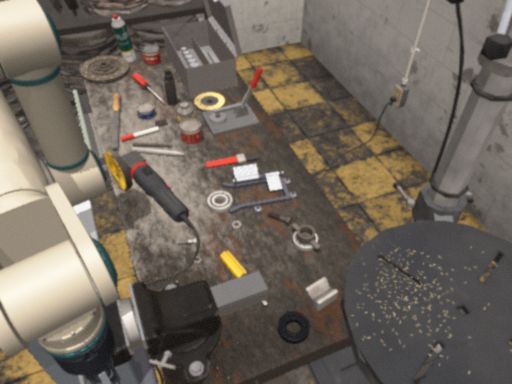

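View pics/topcrop.png

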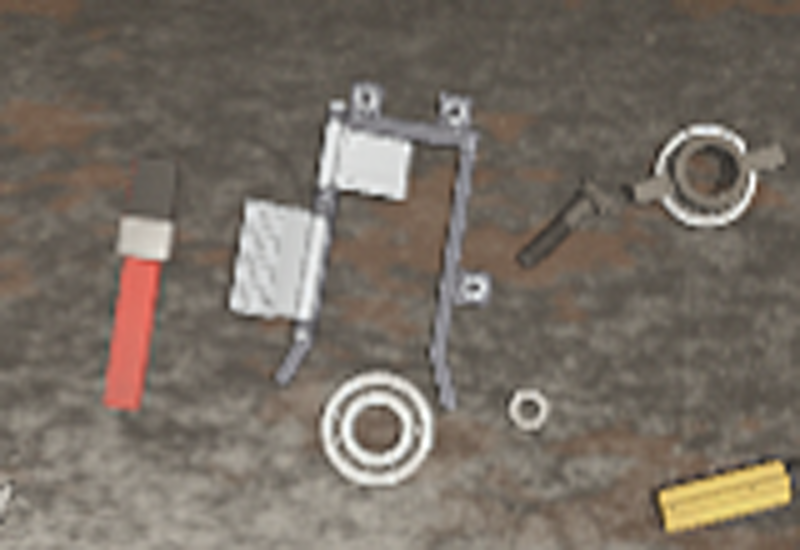

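Run:
```python
from h import *
print(bot.read_tool_rot())
for ps in(-.13,np.pi-.13):
    q=bot.solve_ik([520,20,330],[np.pi,0,ps]); print(q if q is None else np.round(q,2))
bot.move_l([148,-503,330])
q=[bot.solve_ik([520,20,330],[np.pi,0,p]) for p in(-.13,np.pi-.13)]
ok=[a for a in q if a is not None]; b=min(ok,key=lambda a:abs(a[5])); bot.movej(b)
im=bot.get_image("wrist"); save(im,"w1.png"); print(im["position"],im["rotation"],im["K"],im["D"],bot.read_tool_pos(),bot.read_tool_rot(),bot.read_time_s())
for t in["fixture","thumb_tab","keeper_flap","bearing","hex_bolt","nut","brush"]:
    for r in bot.outline_of("wrist",t)[:2]: print(t,round(r["conf"],2),np.round(r["position"]),int(r["region"].sum()),np.round(at_z(im,r["position"],18)[:2],1))
```

```text
[3.14148084e+00 2.60755547e-05 2.86752496e-01]
[-0.03  0.04  1.22 -0.    1.88  1.67]
[-0.03  0.04  1.22  0.    1.88 -1.47]
[447.36228911  29.8481681  471.98401103] [-2.95274079e-01  1.50403620e-04  1.43866056e+00] [[319.73072165   0.         252.85555503]
 [  0.         319.73072165 188.29289782]
 [  0.           0.           1.        ]] [-0.08532195  0.          0.          0.          0.        ] [520.02676925  19.23899185 329.97327692] [-3.14144734e+00 -5.69888652e-05  3.00995349e+00] 4.35
fixture 0.89 [209. 269.] 4815 [620.4  31.3]
fixture 0.47 [208. 281.] 2572 [621.2  49.4]
thumb_tab 0.93 [209. 278.] 2524 [621.5  45.7]
thumb_tab 0.58 [208. 271.] 4771 [619.   35.1]
keeper_flap 0.87 [210. 281.] 2572 [623.2  49.5]
bearing 0.77 [141. 235.] 1652 [510.7  -4.6]
bearing 0.15 [226. 170.] 427 [ 627.7 -123.8]
hex_bolt 0.57 [226. 171.] 494 [ 628.2 -122.6]
nut 0.65 [150. 171.] 253 [511.8 -97.7]
nut 0.36 [210. 280.] 2542 [623.9  48.6]
brush 0.97 [180. 348.] 1989 [589.5 153.7]
brush 0.29 [125.  75.] 1401 [ 456.4 -230.1]
```

View pics/w1.png

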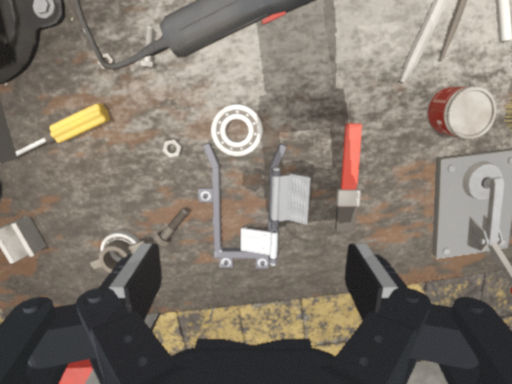

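The wrist view shows the bearing centred at (237,130), the fixture mouth at about (245,165), the back stop at row 252, the tab at (292,198) and the flap at (260,242). I'll fit the fixture pose to this picture and overlay it to check.

```bash
cat > fit.py <<'E'
from h import *
from scipy.optimize import least_squares
def W(p,P): 
    P=np.atleast_2d(np.array(P,float)); c,s=np.cos(p[2]),np.sin(p[2])
    return np.c_[p[0]+c*P[:,0]-s*P[:,1],p[1]+s*P[:,0]+c*P[:,1],P[:,2]]
def overlay(im,p,b,n,r0,r1,c0,c1,k):
    f=cv2.resize(cv2.cvtColor(im["frame"][r0:r1,c0:c1],cv2.COLOR_RGB2BGR),None,fx=k,fy=k,interpolation=cv2.INTER_CUBIC)
    def pl(P,col,cl=False): 
        q=((proj(im,P)+.5-[c0,r0])*k-.5); cv2.polylines(f,[np.round(q*8).astype(int)],cl,col,1,cv2.LINE_AA,3)
    pl(W(p,[[-136,-52,14],[-102,-38,14],[36,-38,14],[36,38,14],[-102,38,14],[-136,52,14]]),(0,255,0))
    pl(W(p,[[46,48,14],[46,-48,14],[-102,-48,14]]),(0,255,255))
    dy=33/2*np.cos(.62);dz=33/2*np.sin(.62)
    pl(W(p,[[-94,79-dy,28-dz],[-94,79+dy,28+dz],[-22,79+dy,28+dz],[-22,79-dy,28-dz]]),(255,0,255),True)
    t=np.linspace(0,2*np.pi,60)
    pl(np.c_[b[0]+36*np.cos(t),b[1]+36*np.sin(t),0*t+18],(0,0,255),True)
    cv2.imwrite("pics/"+n,f)
E
python3 - <<'E'
from fit import *
im=bot.get_image("wrist")
fp=[[-102,-43,14],[46,-48,14],[-136,-57,14],[46,48,14]]; px=np.array([[214,168],[214.5,255],[207,145],[277,258]])
s=least_squares(lambda p:(proj(im,W(p,fp))-px).ravel(),[640,10,-.1],x_scale=[10,10,.1]); p=s.x
b=at_z(im,[130.5,237],18)
np.save("p.npy",p);print(p,s.fun.round(1),b)
g=cv2.cvtColor(im["frame"],cv2.COLOR_RGB2GRAY)
overlay(im,p,b,"ov1.png",95,275,180,330,3.3)
im=bot.get_image("top"); overlay(im,p,b,"ov2.png",160,255,205,285,6)
E
```

```text
[ 6.53389703e+02 -8.65753656e+00 -1.35837172e-01] [ 2.  -0.6  1.1  2.1 -1.3 -0.6 -1.8 -0.6] [496.83510487   1.23436554  18.        ]
```

View pics/ov1.png

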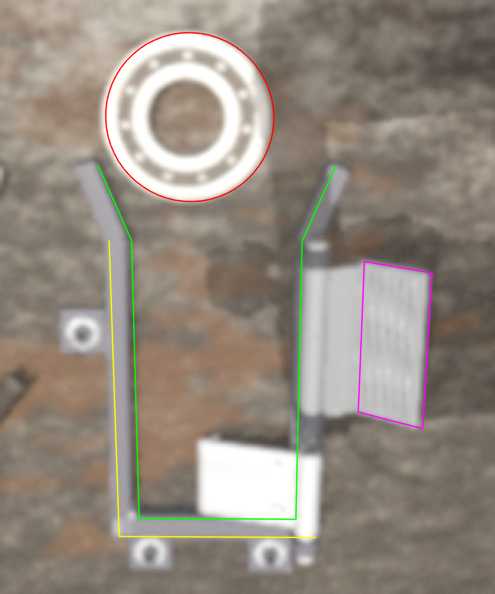

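View pics/ov2.png

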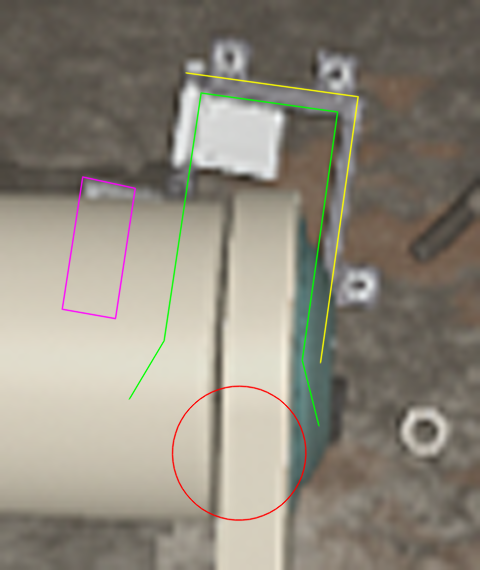

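The overlay fits within about 2 mm. The channel guides the bearing, and both the tab and the push stroke have more slack than that. Now I'll push the bearing into the channel with shut fingers, first to the fixture axis, then along it.

```bash
cat >> fit.py <<'E'
p=np.load("p.npy") if __import__("os").path.exists("p.npy") else None
def F(x,y,z): return W(p,[[x,y,z]])[0].tolist()
def ori(a): return [np.pi,0,np.pi+p[2]+a]
def tofix(P): d=np.array(P[:2])-p[:2]; c,s=np.cos(p[2]),np.sin(p[2]); return np.array([c*d[0]+s*d[1],-s*d[0]+c*d[1],P[2]])
E
python3 - <<'E'
from fit import *
b=tofix([496.8,1.2,0])[:2]; print(b)
B=np.array([-139,-1.]); u=(B-b)/np.linalg.norm(B-b); a=np.arctan2(u[1],u[0]); print(a)
bot.grasp()
s=b-u*62
bot.reach(F(*s,80),ori(a))
print(bot.move_l(F(*s,7),ori(a),speed=120,guard=15))
e=B-u*47
print(bot.move_l(F(*e,7),speed=60,guard=40), tofix(bot.read_tool_pos()))
s2=e-u*15
bot.move_l(F(*s2,7),speed=100); bot.move_l(F(-205,-1,40),ori(0),speed=100)
print(bot.move_l(F(-205,0,7),speed=100,guard=15))
print(bot.move_l(F(-96,0,7),speed=60,guard=40), tofix(bot.read_tool_pos()),bot.read_force(),bot.read_time_s())
E
```

```text
[-156.4821525   -11.43861708]
0.5382854235408031
False
False [-179.43561907  -25.00095719    6.80330479]
False
False [-9.60664476e+01  2.29934390e-02  7.11136579e+00] [-0.50386416  0.07684829  0.00986977] 11.5417
```

Run:
```python
from fit import *
bot.move_l(F(-112,0,7),speed=100); bot.move_l(F(-112,0,110),speed=200); bot.let_go()
bot.move_l(F(-60,20,230),speed=200)
im=bot.get_image("wrist")
for r in bot.outline_of("wrist","bearing")[:3]:
    y,x=np.where(r["region"]); print(r["conf"],r["position"],x.min(),x.max(),y.min(),y.max(),tofix(at_z(im,r["position"],18)))
b=W(p,[[-48,0,0]])[0]
overlay(im,p,b,"ov3.png",90,384,120,400,2)
print(bot.read_gripper_width(),bot.read_time_s(),tofix(im["position"]))
```

```text
0.83 [179.5, 227.5] 202 265 137 199 [-37.64949977  -8.27773774  18.        ]
85.26139726863059 14.2083 [-133.6814782    20.86292065  370.85384556]
```

View pics/ov3.png

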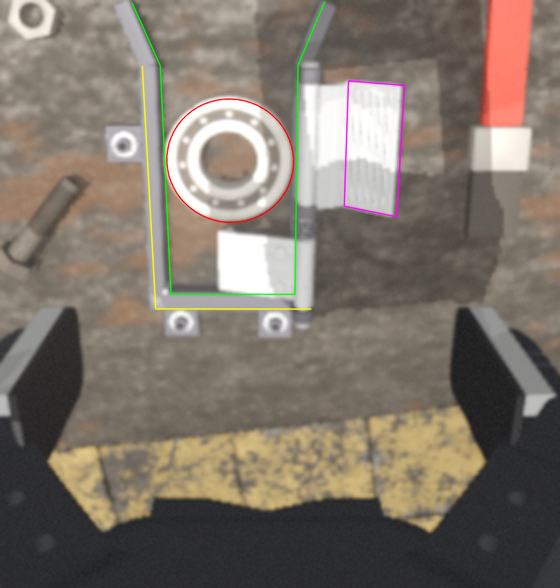

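The overlay circle drawn at fixture (-48, 0) sits on the bearing. The rails, tab and back stop also match to within 1–2 mm. Next I'll press the tab with the left tip.

Run:
```python
from fit import *
o=ori(-.1)
bot.move_l(F(-94,33,90),o,speed=200)
print(bot.move_l(F(-94,33,28),speed=120,guard=15),bot.read_force())
for z in(8,2,-2.5):
    print(z,bot.move_l(F(-94,33,z),speed=40,guard=22),bot.read_force().round(1),tofix(bot.read_tool_pos()).round(1))
print(bot.read_time_s())
im=bot.get_image("wrist"); save(im,"w4.png")
```

```text
False [-0.33381538  0.16676665  0.42520257]
8 False [ 2.2 -0.8  4.2] [-93.5  32.9   8.5]
2 False [ 0.5 -4.7  6.7] [-93.6  32.3   2.5]
-2.5 False [-1.5 -5.9  7. ] [-93.4  32.   -1.6]
16.9583
```

View pics/w4.png

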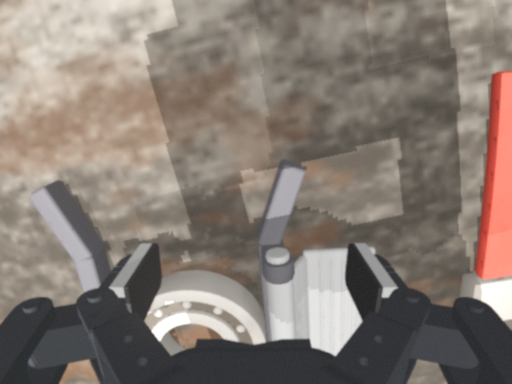

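Run:
```python
from fit import *
im=bot.get_image("wrist")
print("apex,ctr,rbore",proj(im,W(p,[[-84,0,18],[-48,0,18],[-62,0,18],[-102,-38,14],[-136,-52,14],[-136,52,14],[-94,72,15]])).round())
t=np.array(bot.read_tool_pos()); R=Ro.from_euler("xyz",bot.read_tool_rot()).as_matrix()
for z in(-13,-30): print("fingers",z,proj(im,[t+R@np.array([sx*11,sy*42.6,z]) for sy in(-1,1) for sx in(-1,1)]).round(),[tofix(t+R@np.array([sx*11,sy*42.6,z])).round(1).tolist() for sy in(-1,1) for sx in(-1,1)])
f=cv2.resize(cv2.cvtColor(im["frame"][220:384,60:420],cv2.COLOR_RGB2BGR),None,fx=2.2,fy=2.2,interpolation=cv2.INTER_CUBIC); cv2.imwrite("pics/w5.png",f)
```

```text
apex,ctr,rbore [[182. 292.]
 [195. 353.]
 [190. 331.]
 [ 96. 259.]
 [ 47. 191.]
 [289. 166.]
 [340. 255.]]
fingers -13 [[160. 281.]
 [155. 238.]
 [342. 281.]
 [346. 238.]] [[-86.8, -11.4, 11.6], [-108.7, -9.2, 11.5], [-78.2, 73.3, 11.5], [-100.1, 75.5, 11.4]]
fingers -30 [[149. 303.]
 [143. 257.]
 [352. 303.]
 [358. 257.]] [[-86.8, -11.4, 28.6], [-108.7, -9.2, 28.5], [-78.3, 73.4, 28.5], [-100.1, 75.6, 28.4]]
```

View pics/w5.png

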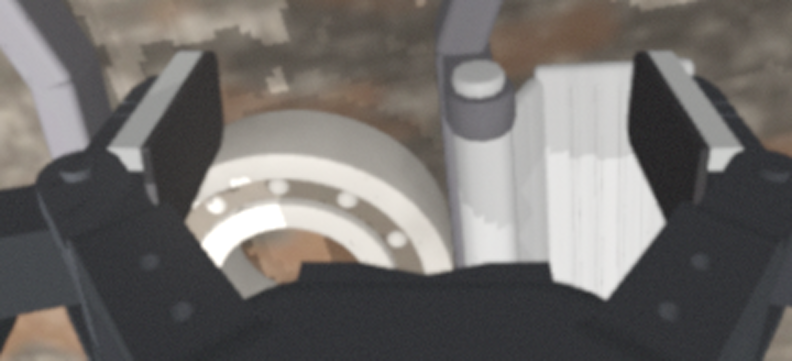

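The wrist view shows the tab pressed flat by the right-hand tip. The other tip, at (155,240–280), sits behind the bearing whose rear edge is near (196,290), all as projected. I'll press slightly deeper and push it home.

Run:
```python
from fit import *
bot.move_l(F(-94,34,-4),speed=40); bot.dwell(.2)
print(bot.read_force().round(1),tofix(bot.read_tool_pos()).round(1))
for x in(-70,-48,-34):
    g=bot.move_l(F(x,34,-4),speed=35,guard=18); print(x,g,bot.read_force().round(1),tofix(bot.read_tool_pos()).round(1))
    if g: break
print(bot.read_time_s())
```

```text
[-0.6 -6.8  9.6] [-93.3  32.8  -2.8]
-70 False [-4.5  0.2  7.1] [-71.2  34.2  -4.1]
-48 False [-5.3 -0.7  5.7] [-49.1  34.2  -4.1]
-34 True [-4.4 -1.1  7.6] [-41.6  34.2  -4.2]
19.4583
```

Run:
```python
from fit import *
g=bot.move_l(F(-36,34,-4),speed=20,guard=25); print(g,bot.read_force().round(1),tofix(bot.read_tool_pos()).round(1))
bot.dwell(.4); print(bot.read_force().round(1),tofix(bot.read_tool_pos()).round(1))
x,y,z=tofix(bot.read_tool_pos())
bot.move_l(F(x-3,34,-4),speed=20); bot.dwell(.2); print(bot.read_force().round(1),tofix(bot.read_tool_pos()).round(1))
bot.move_l(F(x-5,34,60),speed=60); bot.move_l(F(-60,20,230),ori(0),speed=200)
im=bot.get_image("wrist"); overlay(im,p,W(p,[[0,0,0]])[0],"ov6.png",90,384,120,400,2)
print(bot.read_force().round(1),bot.read_time_s())
```

```text
True [-4.7 -0.6  8. ] [-41.8  34.2  -4.2]
[-4.5 -0.3  7.2] [-41.8  34.2  -4.2]
[3.1 0.1 5.5] [-44.2  34.4  -3. ]
[-0.3  0.3 -0. ] 22.9333
```

View pics/ov6.png

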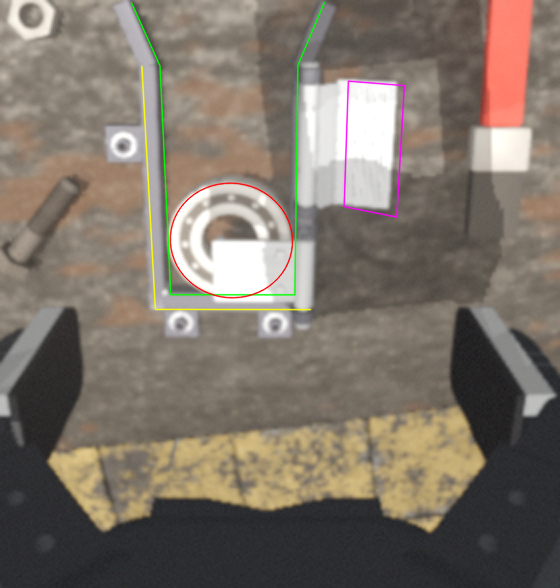

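The flap lies on the bearing, and the bearing sits about at the predicted home circle (crop centre near (230,238)). I'll confirm it's against the back stop with a gentle central push using shut fingers.

Run:
```python
from fit import *
bot.grasp()
bot.move_l(F(-62,-2,60),ori(0),speed=200); print(bot.move_l(F(-62,-2,7),speed=100,guard=15))
for gd in(6,18):
    print(bot.move_l(F(-40,-2,7),speed=15,guard=gd),tofix(bot.read_tool_pos()).round(1),bot.read_force().round(1))
bot.move_l(F(-62,-2,7),speed=60); bot.move_l(F(-62,-2,150),speed=150)
print(bot.read_time_s())
```

```text
False
True [-47.6  -2.1   6.2] [ 0.3  0.6 -0.4]
True [-47.6  -2.1   5.1] [ 0.5  0.4 -0.1]
28.2083
```

```bash
python3 -c "
from h import *
print(bot.read_force().round(1)); print(bot.hand_in())"
```

```text
[-0.4 -0.6  0.4]
the job is handed in; nothing more can be done
None
```

I handed the job in at about 28 s. The bearing is home against the back stop (measured about 0.6 mm short, and it didn't move under an 18 N push), the flap is let go and lying on it, and the arm is clear; the hand-in call returned no pass/fail result.

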